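# Press three started tacks home in a clog sole, in order

## Task

A wooden clog sole lies on the stone slab with five tacks started in it. Using closed fingertips from above, gently press three of them down until the head sits on the wood: first the tack at the heel end, then the one at the toe end, and last the single one in the waist. Leave the pair side by side at the ball of the foot standing, do not lift the sole or push it about, leave everything else on the bench alone, and finish clear.

Things in the scene. Friction and masses are not known exactly. Their poses are not given: they have to be found in the camera images.
- slab: Fixed dark stone slab, 380 x 420 mm, on a slightly larger marble base (400 x 460 mm, 15 mm thick); origin centre of the underside on the bench, x and y along the sides. The level top of the stone is 55 mm above the bench.
- sole: Loose pale wooden clog sole, 0.45 kg, flat on the stone at any yaw. 260 mm long, 26 thick; 96 wide at the round toe end, 60 at the waist, 68 at the heel. Origin on the underside, on the centre line; x to the toe (edge at +128 mm; heel edge -132), z up. Five identical tacks stand in its top, at x, y mm: heel (-98, 0), waist (-20, 0), ball pair (45, 30) and (45, -30), toe (100, 0).
- heel_head (a point): Top centre of the domed dark steel head of the tack near the narrow heel end: 18 mm across, 5 mm high. It moves down with the tack; its axes are the sole's. All five tacks are alike: the head's top is 14 mm above the wood when the joint reads 0 and 5 mm above it when fully down.
- toe_head (a point): Top centre of the domed dark steel head of the tack near the wide toe end: 18 mm across, 5 mm high. It moves down with the tack; its axes are the sole's.
- waist_head (a point): Top centre of the domed dark steel head of the single tack in the narrow waist, between heel and ball: 18 mm across, 5 mm high. It moves down with the tack; its axes are the sole's.
- ball_a_head (a point): Top centre of the domed dark steel head of one tack of the ball pair (left of the centre line, looking to the toe), to be left standing: 18 mm across, 5 mm high. It moves down with the tack; its axes are the sole's.
- ball_b_head (a point): Top centre of the domed dark steel head of the other tack of the ball pair (right of the centre line), to be left standing: 18 mm across, 5 mm high. It moves down with the tack; its axes are the sole's.
- tack_heel (a joint): How far the heel tack has been pressed down, m: 0 standing high, 0.009 head on the wood (hard stop). It starts between 0 and 0.0015; about 3 N of friction resists, and it stays where it is left.
- tack_toe (a joint): How far the toe tack has been pressed down, m: 0 standing high, 0.009 head on the wood (hard stop). It starts between 0 and 0.0015; about 3 N of friction resists, and it stays where it is left.
- tack_waist (a joint): How far the waist tack has been pressed down, m: 0 standing high, 0.009 head on the wood (hard stop). It starts between 0 and 0.0015; about 3 N of friction resists, and it stays where it is left.
- tack_ball_a (a joint): How far the left ball tack has been pressed down, m: 0 standing high, 0.009 head on the wood (hard stop). It starts between 0 and 0.0015; about 3 N of friction resists, and it stays where it is left.
- tack_ball_b (a joint): How far the right ball tack has been pressed down, m: 0 standing high, 0.009 head on the wood (hard stop). It starts between 0 and 0.0015; about 3 N of friction resists, and it stays where it is left.
- tin: Round aluminium tin, 60 mm across, 32 mm high, loose on the stone beside the sole; origin centre of its underside. Leave alone.
- wax: Block of yellow-brown wax, 50 x 30 x 20 mm, loose on the stone beside the sole; origin centre of its underside. Leave alone.
- awl: Awl with a wooden handle, 120 mm long, 22 mm high, lying on the stone beside the sole, along its own x (point to +x); origin on the underside near the middle. Leave alone.
- hammer: Hammer lying on the bench to the robot's right of the slab, handle along its x. Leave alone.
- brush: Brush lying on the bench to the robot's left of the slab, along its x. Leave alone.
- mug: White mug, 80 mm across, 90 mm high, on the bench to the left of the slab; origin centre of its underside. Leave alone.

How it is judged:
On the way, in this order (a step that is already met when the one before it is completed fails the run):
1. the heel tack is pressed down (6 mm or more of its 9 mm) (value of joint tack_heel above 0.006 m), for 0.1 s.
2. the toe tack is pressed down (6 mm or more of its 9 mm) (value of joint tack_toe above 0.006 m), for 0.1 s.
3. the waist tack is pressed down (6 mm or more of its 9 mm) (value of joint tack_waist above 0.006 m), for 0.1 s.
At the end, for the whole second after the job is handed in: The heel, toe and waist tacks, pressed in that order, are each at least 6 mm down (of 9 mm); both ball tacks are less than 4 mm down; the sole lies flat (within 0.05 rad), at rest, within 20 mm of where it started (value of joint each of tack_heel, tack_toe, tack_waist above 0.006 m and value of joint each of tack_ball_a, tack_ball_b below 0.004 m and distance of sole from where it was at the start of the episode below 0.02 m and angle between sole's own z axis and vertical below 0.05 rad and linear speed of sole below 0.02 m/s); the robot touches nothing.
It fails at once if a tack of the ball pair is pressed down (more than 4 mm) (value of joint any of tack_ball_a, tack_ball_b above 0.004 m).
It fails at once if the sole is lifted (more than 12 mm) or tipped (more than 0.15 rad) (height (world z) of sole above 0.067 m or angle between sole's own z axis and vertical above 0.15 rad).
It fails at once if the sole is pushed away by more than 30 mm (distance of sole from where it was at the start of the episode above 0.03 m).
It fails at once if the sole or its tacks are pressed harder than 45 N (contact force between sole and the fingers above 45 N).
It fails at once if another thing on the bench is moved by more than 20 mm (distance of any of tin, wax, awl, hammer, brush, mug from where it was at the start of the episode above 0.02 m).
It also fails if it takes over 42 s, if anything falls off the work surface, if the arm or the gripper's body presses on something with over 40 N, if the wrist force passes 120 N, or if a joint passes its speed limit or range.

## Robot

A 6-joint arm with a two-finger parallel gripper is mounted at the origin on the work surface. World frame = base frame: x ahead of the robot, y to its left, z up, the work surface at z = 0. Lengths are in m, angles in rad, forces in N, time in s.
With the tool pointing down it reaches from about 0.375 to 0.975 m from the base axis. Payload 3.8 kg.
Tool frame: the origin (TCP) lies at the very end of the fingers, on their centre line; the grasp point (between the pads) lies 19 mm behind it; z points along the fingers, y is the line along which they close (so a half turn about z gives the same grasp; the last joint's range is limited). The gripper opens to 85 mm and grips with 20 to 120 N. Pads are 22 mm wide; open, the fingers measure 114 mm over their backs; the gripper's body (76 mm by 85 mm) begins 54 mm behind the grasp point. The pads swing forward as they close: fully open they stand 13 mm farther back than shut.
Start: joints at [1.101, 0.264, 1.604, -0, 1.274, -0.037], TCP at [0.283, 0.613, 0.231] pointing down, gripper open.
Joint ranges: [-2.63, 2.63], [-0.94, 2.18], [0.31, 2.57], [-1.31, 4.45], [0, 2.66], [-2.55, 2.55]. Speed limits (rad/s): [2.57, 2.57, 3.14, 3.14, 3.14, 3.14].

## Interface

Orientations are given as a rotation vector (axis times angle).
In Python, from workcell import monitor, viewer, workorder gives the robot as it stands.
- The arm moves only by the tool jog_arm, never from a script. Its argument "commands" is a list of rows, each an object with "travel": the shift along the tool's x, y, z in mm, a list of three; "rot": the turn, a rotation vector about the tool's x, y, z in degrees, a list of three; "claw": the closure in counts, from 0 (fully open) to 255 (shut). A call has exactly 5 rows; each row shifts and turns the commanded pose from where the row before left it, along the tool's axes as they then stand; what a row does not reach is not made up. A row lasts 1/10 s, in which the tool goes at most 50 mm and 8.59 degrees, less where a joint would pass 70% of its speed; a pose out of reach is approached as far as the arm can. A call is refused whole if a number of a shift passes 50 or a number of a turn 8.59, either way. A call with a gripper value outside its range is refused whole. The fingers move at their own pace and stop on an object; "force" is the grip in N (left out, the last holds). Time passes only in rows, so rows that do not move let the fingers close, or fill a call up. It gives the time, the measured TCP pose, the force, the opening and the grip force at its end, in the units of the state.
- monitor.read_state(): the state, without advancing time (a new reading comes with each control period).
- viewer.read_camera(name): name is "side" or "top"; returns a dict with "color" (480x640x3 uint8, blue, green, red), "camera_matrix" (3x3 intrinsics, pixels), "k1" (the pictures are not rectified: a ray, as slopes to the right and down, at radius r is drawn at 1 + k1 r^2 times it, then the intrinsics apply), "R" (3x3) and "t" (3): a world point X has camera coordinates R X + t. Camera axes: x right, y down, z forward; pixel columns grow to the right and rows downward; lengths in m; the calibration is good to about 2 mm. A picture is of the moment at which its call begins. There is no depth.
- workorder.finish_job(): hands the job in; it is judged then, once.
The state is a dict: "time": time; "q": joint angles; "joint_vel": joint speeds; "joint_torque": joint torques, N m; "tool_pos": TCP position; "tcp_rot": TCP orientation; "wrist_force": force on the tool from outside, world axes, zero at the start; "torque": the same for the moment, N m; "width": opening from 0.0 (shut) to 1.0 (fully open); "grip_force": force on a finger pad.
Only numpy, scipy, OpenCV 4.12 (cv2) and the standard library are available. Lean on these libraries where they do the work, as an engineer would, in place of code of your own. Each camera call takes 0.05 s, during which the arm holds its last target. There are 200 camera calls.

## Working session

There is one attempt and no reset: what is moved stays moved. The work goes in short steps, Python scripts to look and compute and a tool call to move; the robot and the scene stay as the last step left them, time stands still between calls to the robot, and variables do not carry over. Pictures are saved under pics/ and viewed, at most 10 in all, crops included, and the job is handed in when it is done.

Besides the shell and the picture viewer there is one more tool, called after "Emit:" in YAML: its name, and indented under it one key for each argument. jog_arm: Moves the arm, as the interface text tells. Its arguments: {"type":"object","properties":{"commands":{"type":"array","items":{"type":"object","properties":{"travel":{"type":"array","items":{"type":"number"}},"rot":{"type":"array","items":{"type":"number"}},"claw":{"type":"number"}}}},"force":{"type":"number"}},"required":["commands"]}

```bash
mkdir -p pics
cat > h.py <<'E'
import cv2, numpy as np
from workcell import monitor, viewer, workorder
def ray(c,px):
    K=np.array(c["camera_matrix"]);R=np.array(c["R"]);t=np.array(c["t"])
    p=np.asarray(px,float).reshape(-1,2)
    d=(p-K[[0,1],2])/K[[0,1],[0,1]]
    u=d.copy()
    for _ in range(20): u=d/(1+c["k1"]*(u**2).sum(1,keepdims=True))
    return -R.T@t, np.c_[u,np.ones(len(u))]@R
def plane(c,px,z):
    o,d=ray(c,px); return o+d*((z-o[2])/d[:,2:])
E
python3 - <<'E'
from h import *
s=monitor.read_state(); print({k:np.round(v,3) for k,v in s.items()})
for n in("top","side"):
    c=viewer.read_camera(n); cv2.imwrite(f"pics/{n}0.png",c["color"]); np.save(f"{n}0.npy",c,allow_pickle=True)
    print(n,c["camera_matrix"],c["k1"],c["R"],c["t"])
E
```

```text
{'time': np.float64(0.0), 'q': array([ 1.101,  0.265,  1.605, -0.   ,  1.274, -0.037]), 'joint_vel': array([-0.002, -0.001,  0.002,  0.   ,  0.001, -0.   ]), 'joint_torque': array([ 1.0000e-03, -5.1510e+01, -3.6732e+01,  0.0000e+00,  1.3000e-02,
        0.0000e+00]), 'tool_pos': array([0.283, 0.612, 0.23 ]), 'tcp_rot': array([-6.740e-01, -3.068e+00,  3.000e-03]), 'wrist_force': array([0.011, 1.012, 0.262]), 'torque': array([-0.027, -0.001, -0.069]), 'grip_force': np.float64(0.0), 'width': np.float64(1.003)}
top [[541.53013898   0.         319.57965657]
 [  0.         541.53013898 236.20565609]
 [  0.           0.           1.        ]] -0.05942730726273057 [[-0.01590755 -0.9998087   0.01138002]
 [-0.9948663   0.01468926 -0.10012625]
 [ 0.09993993 -0.01291436 -0.99490966]] [-0.00861297  0.56234209  1.30643046]
side [[613.69692529   0.         314.44232279]
 [  0.         613.69692529 236.00694951]
 [  0.           0.           1.        ]] -0.03181414375667321 [[ 0.9672016  -0.25370312  0.01248159]
 [-0.18005882 -0.71944661 -0.67080205]
 [ 0.17916442  0.6465534  -0.7415314 ]] [-0.55650352  0.13692808  1.33773142]
```

View pics/top0.png

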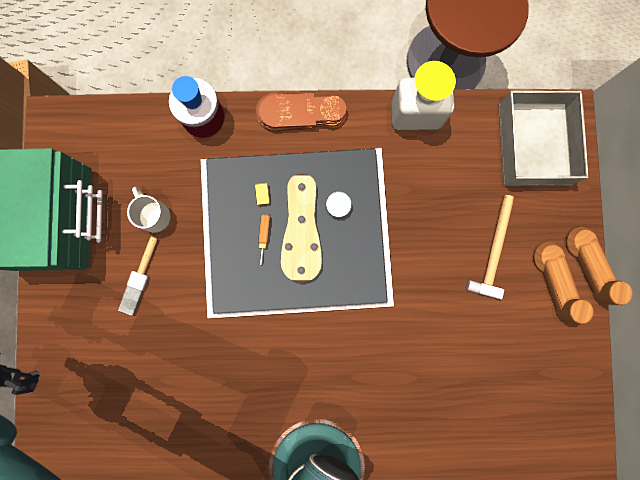

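View pics/side0.png

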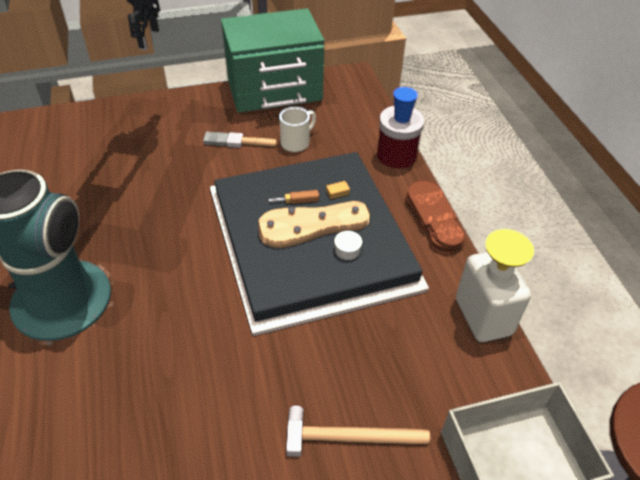

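The top view shows the sole upright in the image: heel tack near (301,187), waist (301,219), ball pair (288,246)/(314,246), toe (301,270). The tin is at (339,204), the wax at (262,194) and the awl at (264,240). The side view shows the same layout, with the tacks within x 260–370 and y 205–240.

```bash
cat > m.py <<'E'
from h import *
from scipy.spatial.transform import Rotation as Ro
M=np.array([[-98,0],[-20,0],[45,30],[45,-30],[100,0]])/1000
def blobs(c,box):
    x0,y0,x1,y1=box
    im=cv2.resize(c["color"][y0:y1,x0:x1],None,fx=4,fy=4,interpolation=cv2.INTER_CUBIC)
    b,g,r=[im[...,i].astype(int) for i in range(3)]
    w=((r>150)&(g>120)&(r-b>25)).astype(np.uint8)
    n,l,st,ce=cv2.connectedComponentsWithStats(w); k=1+np.argmax(st[1:,4])
    cs,_=cv2.findContours((l==k).astype(np.uint8),cv2.RETR_EXTERNAL,cv2.CHAIN_APPROX_NONE)
    f=np.zeros_like(w); hull=cv2.drawContours(f,cs,0,1,-1)
    f=cv2.erode(f,np.ones((5,5)))
    n,l,st,ce=cv2.connectedComponentsWithStats(((r<125)&(f>0)).astype(np.uint8))
    ok=[i for i in range(1,n) if st[i,4]>80]
    return np.array([(ce[i]+.5)/4-.5+[x0,y0] for i in ok]),[st[i,4]/16 for i in ok]
def fit(P,m=M):
    a=P-P.mean(0);b=m-m.mean(0)
    th=np.arctan2((b[:,0]*a[:,1]-b[:,1]*a[:,0]).sum(),(b*a).sum())
    R=np.array([[np.cos(th),-np.sin(th)],[np.sin(th),np.cos(th)]])
    t=P.mean(0)-R@m.mean(0); return th,t,m@R.T+t,R
E
python3 - <<'E'
from m import *
T=np.load("top0.npy",allow_pickle=True).item();S=np.load("side0.npy",allow_pickle=True).item()
for n,c,b in(("top",T,(270,165,335,290)),("side",S,(245,190,385,255))):
    p,a=blobs(c,b); print(n,np.round(p,1).tolist(),np.round(a,1))
    P=plane(c,p,.093)[:,:2]; print(np.round(P,4).tolist())
    if len(P)==5:
        P=P[np.argsort(-P[:,0])]; i=[0,1,2,3,4]
        if P[2,1]>P[3,1]: i=[0,1,3,2,4]   # left (y+ of sole) = world -y as toe points to base
        P=P[i]; th,t,Q,R=fit(P); print("yaw",np.degrees(th),t,"\nfit",np.round(Q,4).tolist(),"res mm",np.round((P-Q)*1e3,1).tolist())
s=monitor.read_state();print(Ro.from_rotvec(s["tcp_rot"]).as_matrix().round(3))
E
```

```text
top [[301.5, 186.5], [301.4, 219.0], [288.5, 246.3], [314.1, 246.3], [301.1, 269.7]] [17.5 17.  16.6 16.2 17.3]
[[0.6744, 0.0244], [0.597, 0.0256], [0.5329, 0.0566], [0.532, -0.0031], [0.4778, 0.0278]]
yaw 179.01939521586456 [0.57723327 0.02602696] 
fit [[0.6752, 0.0243], [0.5972, 0.0257], [0.5317, -0.0032], [0.5328, 0.0568], [0.4772, 0.0277]] res mm [[-0.8, 0.1], [-0.2, -0.0], [0.3, 0.1], [0.2, -0.2], [0.6, 0.1]]
side [[354.7, 209.8], [321.8, 215.1], [270.1, 223.7], [296.9, 229.5]] [15.3 17.3 16.4 18.7]
[[0.674, 0.0183], [0.5966, 0.0199], [0.4777, 0.0222], [0.5315, -0.0095]]
[[-0.908  0.419 -0.001]
 [ 0.419  0.908 -0.002]
 [ 0.    -0.002 -1.   ]]
```

Emit:
jog_arm:
  commands:
    - {"travel": [-40, -25, 0], "claw": 255}
    - {"travel": [-40, -25, 0], "claw": 255}
    - {"travel": [-40, -25, 0], "claw": 255}
    - {"travel": [-40, -25, 0], "claw": 255}
    - {"travel": [-40, -25, 0], "claw": 255}
  force: 30

```text
$.commands[0]: bad value
```

Emit:
jog_arm:
  commands:
    - {"travel": [-40, -25, 0], "claw": 255}
    - {"travel": [-40, -25, 0], "claw": 255}
    - {"travel": [-40, -25, 0], "claw": 255}
    - {"travel": [-40, -25, 0], "claw": 255}
    - {"travel": [-40, -25, 0], "claw": 255}

```text
$.commands[0]: bad value
```

Emit:
jog_arm:
  commands:
    - {"travel": [-40, -25, 10], "claw": 255}
    - {"travel": [-40, -25, 20], "claw": 255}
    - {"travel": [-40, -24, 20], "claw": 255}
    - {"travel": [-40, -24, 20], "claw": 255}
    - {"travel": [-40, -24, 20], "claw": 255}

```text
$.commands[0]: bad value
```

Emit:
jog_arm:
  commands:
    - {"travel": [0, 0, 0], "claw": 255}
    - {"travel": [0, 0, 0], "claw": 255}
    - {"travel": [0, 0, 0], "claw": 255}
    - {"travel": [0, 0, 0], "claw": 255}
    - {"travel": [0, 0, 0], "claw": 255}

```text
$.commands[0]: bad value
```

Emit:
jog_arm:
  commands:
    - {"travel": [-40, -25, 0], "rot": [0, 0, 0], "claw": 255}
    - {"travel": [-40, -25, 0], "rot": [0, 0, 0], "claw": 255}
    - {"travel": [-40, -25, 0], "rot": [0, 0, 0], "claw": 255}
    - {"travel": [-40, -25, 0], "rot": [0, 0, 0], "claw": 255}
    - {"travel": [-40, -25, 0], "rot": [0, 0, 0], "claw": 255}
  force: 30

```text
time: 0.6
tool_pos: [0.4126, 0.4136, 0.2307]
tcp_rot: [-0.674, -3.068, 0.001]
wrist_force: [0.5, -0.2, -0.5]
width: 0.141
grip_force: 0.0
```

Emit:
jog_arm:
  commands:
    - {"travel": [-40, -25, 0], "rot": [0, 0, 0], "claw": 255}
    - {"travel": [-40, -25, 0], "rot": [0, 0, 0], "claw": 255}
    - {"travel": [-40, -25, 0], "rot": [0, 0, 0], "claw": 255}
    - {"travel": [-40, -25, 0], "rot": [0, 0, 0], "claw": 255}
    - {"travel": [-40, -25, 0], "rot": [0, 0, 0], "claw": 255}

```text
time: 1.1
tool_pos: [0.5418, 0.2162, 0.2309]
tcp_rot: [-0.674, -3.068, 0.0]
wrist_force: [1.4, 0.7, -0.3]
width: -0.001
grip_force: 0.0
```

Emit:
jog_arm:
  commands:
    - {"travel": [-40, -25, 10], "rot": [0, 0, 0], "claw": 255}
    - {"travel": [-40, -25, 20], "rot": [0, 0, 0], "claw": 255}
    - {"travel": [-40, -24, 20], "rot": [0, 0, 0], "claw": 255}
    - {"travel": [-40, -24, 20], "rot": [0, 0, 0], "claw": 255}
    - {"travel": [-40, -24, 20], "rot": [0, 0, 0], "claw": 255}

```text
time: 1.6
tool_pos: [0.6704, 0.0243, 0.1413]
tcp_rot: [-0.675, -3.068, 0.0]
wrist_force: [-0.3, 0.7, 0.7]
width: -0.002
grip_force: 0.0
```

Emit:
jog_arm:
  commands:
    - {"travel": [0, 0, 0], "rot": [0, 0, 0], "claw": 255}
    - {"travel": [0, 0, 0], "rot": [0, 0, 0], "claw": 255}
    - {"travel": [0, 0, 0], "rot": [0, 0, 0], "claw": 255}
    - {"travel": [0, 0, 0], "rot": [0, 0, 0], "claw": 255}
    - {"travel": [0, 0, 0], "rot": [0, 0, 0], "claw": 255}

```text
time: 2.1
tool_pos: [0.67, 0.0275, 0.1439]
tcp_rot: [0.671, 3.067, 0.001]
wrist_force: [0.4, -0.4, 0.0]
width: 0.005
grip_force: 0.0
```

Run:
```python
from h import *
s=monitor.read_state(); print({k:np.round(v,4) for k,v in s.items() if k in("time","q","tool_pos","tcp_rot","wrist_force","width")})
o=[]
for n in("top","side"):
    c=viewer.read_camera(n); im=c["color"]
    X=np.array(c["R"])@s["tool_pos"]+c["t"]; u=X[:2]/X[2]; u*=1+c["k1"]*(u@u); K=c["camera_matrix"]; p=u*K[0,0]+K[:2,2]; print(n,"tcp px",p)
    x,y=(302,228) if n=="top" else (315,205)
    o.append(cv2.resize(im[y-75:y+75,x-50:x+50],None,fx=4,fy=4,interpolation=cv2.INTER_CUBIC)); print("crop origin",x-50,y-75)
cv2.imwrite("pics/c1.png",np.hstack(o))
```

```text
{'time': np.float64(2.1), 'q': array([ 3.8000e-03,  3.1760e-01,  1.7015e+00,  2.0000e-04,  1.1210e+00,
       -1.1361e+00]), 'tool_pos': array([0.67  , 0.0275, 0.1439]), 'tcp_rot': array([6.7140e-01, 3.0675e+00, 8.0000e-04]), 'wrist_force': array([ 0.3677, -0.3934,  0.0205]), 'width': np.float64(0.005)}
top tcp px [299.73793858 184.19756017]
crop origin 252 153
side tcp px [353.13306917 191.20323193]
crop origin 265 130
```

View pics/c1.png

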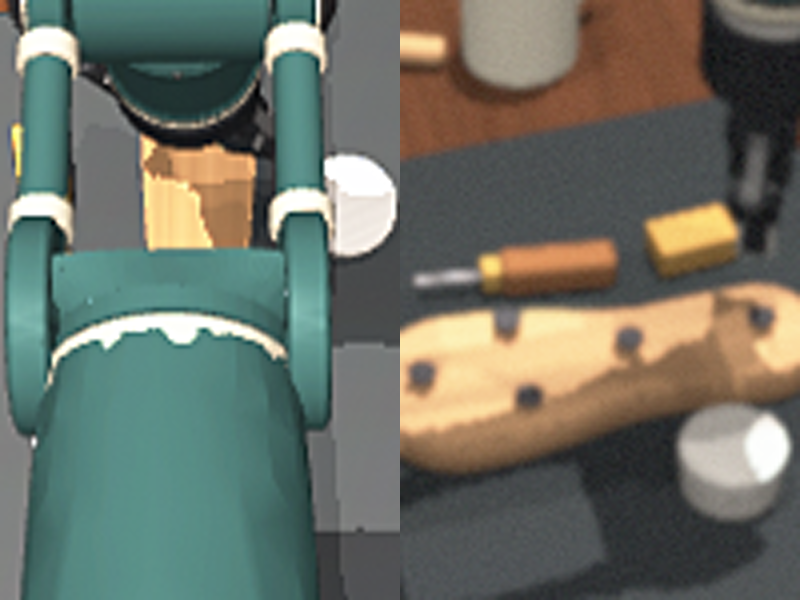

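The side view shows the closed fingertips at about (355,192), close to the projected TCP at (353,191), with the heel tack below at (355,209). The arm hides the sole in the top view. I'll centre over the heel tack and go lower.

Emit:
jog_arm:
  commands:
    - {"travel": [-6, -2, 0], "rot": [0, 0, 0], "claw": 255}
    - {"travel": [0, 0, 15], "rot": [0, 0, 0], "claw": 255}
    - {"travel": [0, 0, 15], "rot": [0, 0, 0], "claw": 255}
    - {"travel": [0, 0, 9], "rot": [0, 0, 0], "claw": 255}
    - {"travel": [0, 0, 0], "rot": [0, 0, 0], "claw": 255}

```text
time: 2.7
tool_pos: [0.6721, 0.0217, 0.0999]
tcp_rot: [-0.674, -3.062, 0.002]
wrist_force: [-0.3, 0.6, -0.6]
width: 0.002
grip_force: 0.0
```

```bash
cat > look.py <<'E'
from h import *; import sys
s=monitor.read_state(); print({k:np.round(v,4) for k,v in s.items() if k in("time","tool_pos","wrist_force")})
c=viewer.read_camera("side"); im=c["color"]
for P in [s["tool_pos"]]:
    X=np.array(c["R"])@P+c["t"]; u=X[:2]/X[2]; u*=1+c["k1"]*(u@u); K=c["camera_matrix"]; print("tcp px",u*K[0,0]+K[:2,2])
cv2.imwrite(sys.argv[1],cv2.resize(im[170:265,245:385],None,fx=5,fy=5,interpolation=cv2.INTER_CUBIC))
E
python3 look.py pics/c2.png
```

```text
{'time': np.float64(2.7), 'tool_pos': array([0.6721, 0.0217, 0.0999]), 'wrist_force': array([-0.2992,  0.6493, -0.5536])}
tcp px [353.63386102 206.73920359]
```

View pics/c2.png

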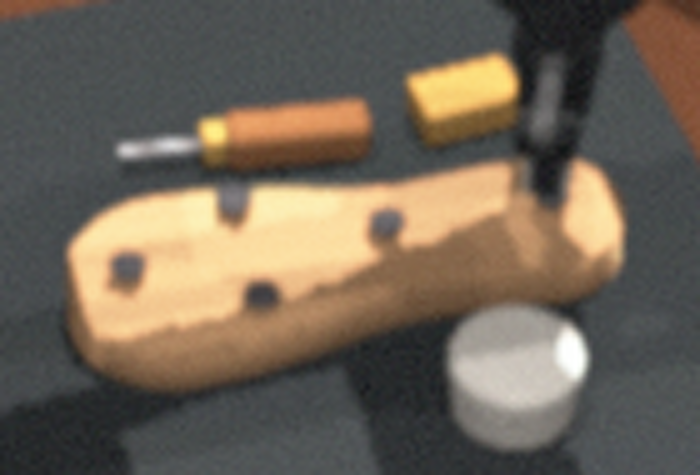

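The fingertips cover the heel tack at about (354,208). The other four tacks stand at (270,224), (292,210), (322,214) and (297,229). Next I press slowly.

Emit:
jog_arm:
  commands:
    - {"travel": [0, 0, 2], "rot": [0, 0, 0], "claw": 255}
    - {"travel": [0, 0, 2], "rot": [0, 0, 0], "claw": 255}
    - {"travel": [0, 0, 2], "rot": [0, 0, 0], "claw": 255}
    - {"travel": [0, 0, 1], "rot": [0, 0, 0], "claw": 255}
    - {"travel": [0, 0, 1], "rot": [0, 0, 0], "claw": 255}

```text
time: 3.25
tool_pos: [0.6747, 0.0218, 0.0958]
tcp_rot: [0.674, 3.068, 0.0]
wrist_force: [0.4, 1.3, 0.2]
width: -0.002
grip_force: 0.0
```

Emit:
jog_arm:
  commands:
    - {"travel": [0, 0, 1], "rot": [0, 0, 0], "claw": 255}
    - {"travel": [0, 0, 1], "rot": [0, 0, 0], "claw": 255}
    - {"travel": [0, 0, 1], "rot": [0, 0, 0], "claw": 255}
    - {"travel": [0, 0, 0], "rot": [0, 0, 0], "claw": 255}
    - {"travel": [0, 0, 0], "rot": [0, 0, 0], "claw": 255}

```text
time: 3.75
tool_pos: [0.6747, 0.0218, 0.093]
tcp_rot: [0.674, 3.068, 0.0]
wrist_force: [-0.0, 1.0, 3.3]
width: 0.002
grip_force: 1.4
```

Emit:
jog_arm:
  commands:
    - {"travel": [0, 0, 1], "rot": [0, 0, 0], "claw": 255}
    - {"travel": [0, 0, 1], "rot": [0, 0, 0], "claw": 255}
    - {"travel": [0, 0, 1], "rot": [0, 0, 0], "claw": 255}
    - {"travel": [0, 0, 1], "rot": [0, 0, 0], "claw": 255}
    - {"travel": [0, 0, 1], "rot": [0, 0, 0], "claw": 255}

```text
time: 4.25
tool_pos: [0.6747, 0.0218, 0.0876]
tcp_rot: [0.675, 3.068, 0.0]
wrist_force: [-1.1, 0.2, 2.3]
width: 0.002
grip_force: 1.5
```

Emit:
jog_arm:
  commands:
    - {"travel": [0, 0, 0.5], "rot": [0, 0, 0], "claw": 255}
    - {"travel": [0, 0, 0], "rot": [0, 0, 0], "claw": 255}
    - {"travel": [0, 0, 0.5], "rot": [0, 0, 0], "claw": 255}
    - {"travel": [0, 0, 0], "rot": [0, 0, 0], "claw": 255}
    - {"travel": [0, 0, 0], "rot": [0, 0, 0], "claw": 255}

```text
time: 4.75
tool_pos: [0.6746, 0.0217, 0.0866]
tcp_rot: [0.675, 3.068, 0.0]
wrist_force: [0.4, 0.2, 2.4]
width: 0.001
grip_force: 1.1
```

Emit:
jog_arm:
  commands:
    - {"travel": [0, 0, 0.5], "rot": [0, 0, 0], "claw": 255}
    - {"travel": [0, 0, 0], "rot": [0, 0, 0], "claw": 255}
    - {"travel": [0, 0, 0], "rot": [0, 0, 0], "claw": 255}
    - {"travel": [0, 0, 0], "rot": [0, 0, 0], "claw": 255}
    - {"travel": [0, 0, 0], "rot": [0, 0, 0], "claw": 255}

```text
time: 5.25
tool_pos: [0.6746, 0.0218, 0.0862]
tcp_rot: [0.674, 3.068, 0.0]
wrist_force: [0.1, 0.2, 1.9]
width: -0.002
grip_force: 1.3
```

Emit:
jog_arm:
  commands:
    - {"travel": [0, 0, -10], "rot": [0, 0, 0], "claw": 255}
    - {"travel": [0, 0, -15], "rot": [0, 0, 0], "claw": 255}
    - {"travel": [0, 0, -15], "rot": [0, 0, 0], "claw": 255}
    - {"travel": [36, -16, 0], "rot": [0, 0, 0], "claw": 255}
    - {"travel": [36, -16, 0], "rot": [0, 0, 0], "claw": 255}

```text
time: 5.75
tool_pos: [0.597, 0.0228, 0.1287]
tcp_rot: [0.674, 3.064, 0.001]
wrist_force: [-0.9, -0.2, -0.4]
width: 0.002
grip_force: 0.0
```

Emit:
jog_arm:
  commands:
    - {"travel": [36, -16, 0], "rot": [0, 0, 0], "claw": 255}
    - {"travel": [36, -16, 0], "rot": [0, 0, 0], "claw": 255}
    - {"travel": [36, -15, 0], "rot": [0, 0, 0], "claw": 255}
    - {"travel": [0, 0, 0], "rot": [0, 0, 0], "claw": 255}
    - {"travel": [0, 0, 0], "rot": [0, 0, 0], "claw": 255}

```text
time: 6.25
tool_pos: [0.4783, 0.0256, 0.1276]
tcp_rot: [0.674, 3.066, 0.001]
wrist_force: [1.5, -0.4, 0.1]
width: 0.002
grip_force: 0.0
```

```bash
python3 look.py pics/c3.png
```

```text
{'time': np.float64(6.25), 'tool_pos': array([0.4783, 0.0256, 0.1276]), 'wrist_force': array([ 1.5374, -0.4379,  0.0798])}
tcp px [269.38233253 211.75097609]
```

View pics/c3.png

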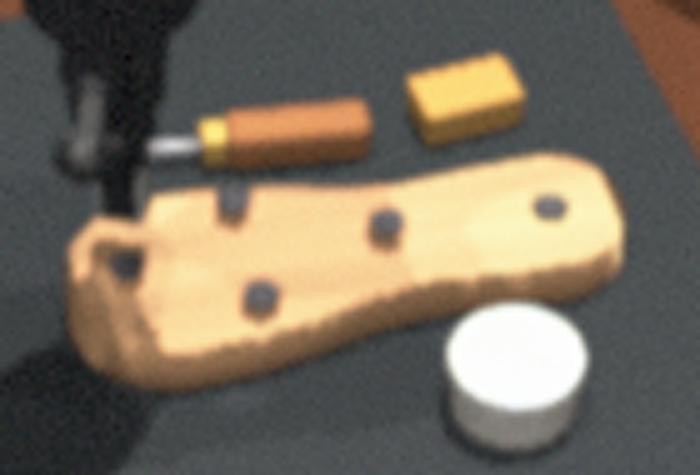

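The heel tack at (355,211) now sits on the wood, and the sole has not moved. The fingertips at (269,211) are above the toe tack at (270,223).

Emit:
jog_arm:
  commands:
    - {"travel": [0, 0, 12], "rot": [0, 0, 0], "claw": 255}
    - {"travel": [0, 0, 10], "rot": [0, 0, 0], "claw": 255}
    - {"travel": [0, 0, 6], "rot": [0, 0, 0], "claw": 255}
    - {"travel": [0, 0, 0], "rot": [0, 0, 0], "claw": 255}
    - {"travel": [0, 0, 0], "rot": [0, 0, 0], "claw": 255}

```text
time: 6.8
tool_pos: [0.4778, 0.0255, 0.0974]
tcp_rot: [-0.674, -3.067, 0.001]
wrist_force: [1.4, -0.5, 0.1]
width: 0.003
grip_force: 0.0
```

Emit:
jog_arm:
  commands:
    - {"travel": [0, 0, 2], "rot": [0, 0, 0], "claw": 255}
    - {"travel": [0, 0, 1], "rot": [0, 0, 0], "claw": 255}
    - {"travel": [0, 0, 1], "rot": [0, 0, 0], "claw": 255}
    - {"travel": [0, 0, 1], "rot": [0, 0, 0], "claw": 255}
    - {"travel": [0, 0, 1], "rot": [0, 0, 0], "claw": 255}

```text
time: 7.3
tool_pos: [0.4783, 0.0255, 0.0926]
tcp_rot: [0.675, 3.068, 0.0]
wrist_force: [-0.8, 0.4, 2.8]
width: -0.004
grip_force: 1.5
```

Emit:
jog_arm:
  commands:
    - {"travel": [0, 0, 1], "rot": [0, 0, 0], "claw": 255}
    - {"travel": [0, 0, 1], "rot": [0, 0, 0], "claw": 255}
    - {"travel": [0, 0, 1], "rot": [0, 0, 0], "claw": 255}
    - {"travel": [0, 0, 0], "rot": [0, 0, 0], "claw": 255}
    - {"travel": [0, 0, 0], "rot": [0, 0, 0], "claw": 255}

```text
time: 7.8
tool_pos: [0.4782, 0.0255, 0.0892]
tcp_rot: [0.675, 3.068, 0.0]
wrist_force: [-0.7, -0.7, 1.7]
width: 0.001
grip_force: 1.0
```

Emit:
jog_arm:
  commands:
    - {"travel": [0, 0, 1], "rot": [0, 0, 0], "claw": 255}
    - {"travel": [0, 0, 1], "rot": [0, 0, 0], "claw": 255}
    - {"travel": [0, 0, 0.5], "rot": [0, 0, 0], "claw": 255}
    - {"travel": [0, 0, 0.5], "rot": [0, 0, 0], "claw": 255}
    - {"travel": [0, 0, 0], "rot": [0, 0, 0], "claw": 255}

```text
time: 8.3
tool_pos: [0.4782, 0.0255, 0.0861]
tcp_rot: [0.675, 3.068, 0.0]
wrist_force: [1.0, 0.6, 1.7]
width: -0.001
grip_force: 1.1
```

Emit:
jog_arm:
  commands:
    - {"travel": [0, 0, -10], "rot": [0, 0, 0], "claw": 255}
    - {"travel": [0, 0, -15], "rot": [0, 0, 0], "claw": 255}
    - {"travel": [0, 0, -15], "rot": [0, 0, 0], "claw": 255}
    - {"travel": [-36, 16, 0], "rot": [0, 0, 0], "claw": 255}
    - {"travel": [-36, 16, 0], "rot": [0, 0, 0], "claw": 255}

```text
time: 8.8
tool_pos: [0.5573, 0.0244, 0.1274]
tcp_rot: [0.674, 3.067, 0.0]
wrist_force: [0.2, 0.2, 0.5]
width: -0.001
grip_force: 0.0
```

Emit:
jog_arm:
  commands:
    - {"travel": [-36, 16, 0], "rot": [0, 0, 0], "claw": 255}
    - {"travel": [0, 0, 0], "rot": [0, 0, 0], "claw": 255}
    - {"travel": [0, 0, 0], "rot": [0, 0, 0], "claw": 255}
    - {"travel": [0, 0, 0], "rot": [0, 0, 0], "claw": 255}
    - {"travel": [0, 0, 0], "rot": [0, 0, 0], "claw": 255}

```text
time: 9.3
tool_pos: [0.5948, 0.0239, 0.126]
tcp_rot: [-0.674, -3.067, 0.0]
wrist_force: [-0.8, -0.3, -0.1]
width: -0.001
grip_force: 0.0
```

```bash
python3 look.py pics/c4.png
```

```text
{'time': np.float64(9.3), 'tool_pos': array([0.5948, 0.0239, 0.126 ]), 'wrist_force': array([-0.8327, -0.3475, -0.138 ])}
tcp px [320.85990248 203.72945167]
```

View pics/c4.png

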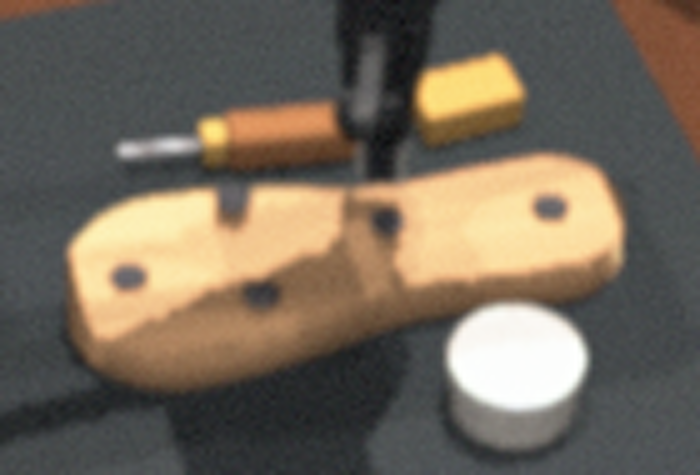

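The toe tack at (271,225) is flat too, and the fingertips are above the waist tack at (322,214). Next I press that one.

Emit:
jog_arm:
  commands:
    - {"travel": [-1, 0, 12], "rot": [0, 0, 0], "claw": 255}
    - {"travel": [-1, 0, 10], "rot": [0, 0, 0], "claw": 255}
    - {"travel": [0, 0, 6], "rot": [0, 0, 0], "claw": 255}
    - {"travel": [0, 0, 0], "rot": [0, 0, 0], "claw": 255}
    - {"travel": [0, 0, 0], "rot": [0, 0, 0], "claw": 255}

```text
time: 9.85
tool_pos: [0.5977, 0.023, 0.0976]
tcp_rot: [-0.674, -3.067, 0.0]
wrist_force: [1.0, 0.9, -0.0]
width: 0.001
grip_force: 0.0
```

Emit:
jog_arm:
  commands:
    - {"travel": [0, 0, 2], "rot": [0, 0, 0], "claw": 255}
    - {"travel": [0, 0, 1], "rot": [0, 0, 0], "claw": 255}
    - {"travel": [0, 0, 1], "rot": [0, 0, 0], "claw": 255}
    - {"travel": [0, 0, 1], "rot": [0, 0, 0], "claw": 255}
    - {"travel": [0, 0, 1], "rot": [0, 0, 0], "claw": 255}

```text
time: 10.35
tool_pos: [0.5984, 0.023, 0.0927]
tcp_rot: [0.674, 3.068, 0.0]
wrist_force: [-0.1, -0.4, 3.3]
width: -0.001
grip_force: 1.5
```

Emit:
jog_arm:
  commands:
    - {"travel": [0, 0, 1], "rot": [0, 0, 0], "claw": 255}
    - {"travel": [0, 0, 1], "rot": [0, 0, 0], "claw": 255}
    - {"travel": [0, 0, 1], "rot": [0, 0, 0], "claw": 255}
    - {"travel": [0, 0, 0], "rot": [0, 0, 0], "claw": 255}
    - {"travel": [0, 0, 0], "rot": [0, 0, 0], "claw": 255}

```text
time: 10.85
tool_pos: [0.5983, 0.023, 0.0891]
tcp_rot: [0.674, 3.068, 0.0]
wrist_force: [-0.2, 0.2, 1.5]
width: 0.0
grip_force: 1.0
```

Emit:
jog_arm:
  commands:
    - {"travel": [0, 0, 1], "rot": [0, 0, 0], "claw": 255}
    - {"travel": [0, 0, 1], "rot": [0, 0, 0], "claw": 255}
    - {"travel": [0, 0, 0.5], "rot": [0, 0, 0], "claw": 255}
    - {"travel": [0, 0, 0.5], "rot": [0, 0, 0], "claw": 255}
    - {"travel": [0, 0, 0], "rot": [0, 0, 0], "claw": 255}

```text
time: 11.35
tool_pos: [0.5982, 0.023, 0.0862]
tcp_rot: [0.674, 3.068, 0.0]
wrist_force: [1.2, 0.5, 2.8]
width: 0.001
grip_force: 1.2
```

Emit:
jog_arm:
  commands:
    - {"travel": [0, 0, -10], "rot": [0, 0, 0], "claw": 255}
    - {"travel": [0, 0, -30], "rot": [0, 0, 0], "claw": 255}
    - {"travel": [0, 0, -40], "rot": [0, 0, 0], "claw": 255}
    - {"travel": [0, 0, -40], "rot": [0, 0, 0], "claw": 255}
    - {"travel": [0, 0, 0], "rot": [0, 0, 0], "claw": 255}

```text
time: 11.85
tool_pos: [0.6018, 0.0229, 0.2138]
tcp_rot: [0.672, 3.058, 0.004]
wrist_force: [0.7, 0.8, 0.5]
width: -0.003
grip_force: 0.0
```

Emit:
jog_arm:
  commands:
    - {"travel": [0, 0, 0], "rot": [0, 0, 0], "claw": 255}
    - {"travel": [0, 0, 0], "rot": [0, 0, 0], "claw": 255}
    - {"travel": [0, 0, 0], "rot": [0, 0, 0], "claw": 255}
    - {"travel": [0, 0, 0], "rot": [0, 0, 0], "claw": 255}
    - {"travel": [0, 0, 0], "rot": [0, 0, 0], "claw": 255}

```text
time: 12.35
tool_pos: [0.5974, 0.023, 0.2049]
tcp_rot: [-0.674, -3.066, 0.001]
wrist_force: [-0.4, 0.3, 0.1]
width: -0.002
grip_force: 0.0
```

```bash
python3 look.py pics/c5.png
```

```text
{'time': np.float64(12.35), 'tool_pos': array([0.5974, 0.023 , 0.2049]), 'wrist_force': array([-0.3783,  0.2511,  0.1192])}
tcp px [322.88314531 177.54345188]
```

View pics/c5.png

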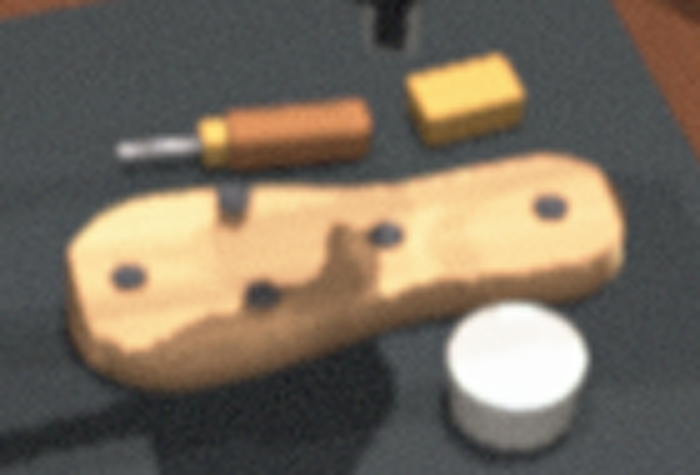

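The heel (355,211), waist (322,217) and toe (271,225) tacks are all down, and the pair at (292,210) and (297,229) still stands. The sole has not moved, and the arm is clear.

```bash
python3 -c "
from workcell import workorder; print(workorder.finish_job())"
```

```text
the job is handed in; nothing more can be done
None
```

I pressed the heel, toe and waist tacks down in that order, left the ball pair standing with the sole unmoved and the arm clear, and handed in the job; no verdict came back.

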